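Lock the bayonet cap of the filled pre-oiler pot

TASK

The pre-oiler pot with the orange cap has been filled, and its bayonet cap stands in the neck but is not locked. Take the cap by its wing, press it fully down against its spring before turning (never force it round), turn it clockwise (seen from above) by about 60 degrees, and let go so that the spring lifts the pins into the notches and the cap is locked. Leave the cap of the blue pot as it is.

Things in the scene. Friction and masses are not known exactly. Their poses are not given: they have to be found in the camera images.
- orange_grip (a point): Grip point of the orange cap: on its axis, mid-height of its wing, an upright bar 52 mm long, 14 thick, 28 high; wing top 14 mm above, top of the 66 mm round disc 14 mm below this point. x runs along the wing (white dash at +x), z up; moves with the cap. About 138 mm above the bench. The pot under it (aluminium, orange band, 108 mm foot) is bolted down; the cap does not lift out.
- orange_push (a joint): How far the orange cap is pressed down, m: 0 up (start), 0.016 bottom stop. Spring: 3 N at 0, 13 N at the stop. Its two steel pins run in J-slots of the dark collar: it turns freely only when pressed beyond 0.011; let go over the notches it rises to about 0.005 and stays locked.
- orange_turn (a joint): How far the orange cap is turned clockwise seen from above, rad: near 0 at the start (pins in the open entry slots), hard stop at 1.22 (70 degrees). The pins can rise into the notches anywhere from 0.87 to 1.22 (50 to 70 degrees); 1.05 is the middle.
- blue_grip (a point): The same point on the blue cap of a second pot, equal but for its blue cap and band. That cap is also unlocked and must stay so: do not press or turn it.
Mind the look-alikes: they are no part of the job. What is shaped like the part that bears orange_grip but purple, red or turquoise is not meant.

How it is judged:
By the outcome, as a careful person would: the job done as asked, in the order asked, and still so for the second after the job is handed in, with the robot touching nothing.
It also fails if it takes over 32 s, if anything falls off the work surface, if the arm or the gripper's body presses on something with over 40 N, if the wrist force passes 120 N, or if a joint passes its speed limit or range.

ROBOT

A 6-joint arm with a two-finger parallel gripper is mounted at the origin on a cart in front of the work surface, level with it; the furniture and walls round the work are solid. World frame = base frame: x ahead of the robot, y to its left, z up, the work surface at z = 0. Lengths are in mm, angles in rad, forces in N, time in s.
With the tool pointing down it reaches from about 275 to 725 mm from the base axis. Payload 5.6 kg.
Tool frame: the origin (TCP) lies at the very end of the fingers, on their centre line; the grasp point (between the pads) lies 19 mm behind it (r.tcp_to_grasp is the distance from the TCP to the grasp point, in mm); z points along the fingers, y is the line along which they close (so a half turn about z gives the same grasp; the last joint's range is limited). The gripper opens to 85 mm and grips with 20 to 120 N. Pads are 22 mm wide; open, the fingers measure 114 mm over their backs; the gripper's body (76 mm by 85 mm) begins 54 mm behind the grasp point. The pads swing forward as they close: fully open they stand 13 mm farther back than shut.
Start: joints at [1.403, 0.255, 0.108, 0, -1.424, -0.285], TCP at [240.59, 494.58, 231.283] pointing down, gripper open.
Joint ranges: [-2.95, 2.95], [-1.21, 1.97], [-1.09, 1.5], [-2.87, 1.71], [-2.94, -0.07], [-3.05, 3.05]. Speed limits (rad/s): [2.57, 2.57, 3.14, 3.14, 3.14, 3.14].

INTERFACE

Orientations are given as [roll, pitch, yaw] about the fixed x, y, z axes, in that order (R = Rz(yaw) Ry(pitch) Rx(roll)).
In Python, from cell import r gives the robot as it stands.
- The arm moves only by the tool servo_tool, never from a script. Its argument "commands" is a list of rows, each an object with "translation": the shift along the world's x, y, z in mm, a list of three; "delta_rot": the turn, a rotation vector about the world's x, y, z in degrees, a list of three. In form: [{"translation": [x, y, z], "delta_rot": [wx, wy, wz]}, ...]. A call has 1 to 10 rows; each row is the pose to reach, as a shift and turn from the pose commanded when the call began; what a row does not reach only later rows make up. A row lasts 1/10 s, in which the tool goes at most 50 mm and 8.59 degrees, less where a joint would pass 70% of its speed; a pose out of reach is approached as far as the arm can. A call with a gripper value outside its range is refused whole. "fingers" is the finger opening in mm, from 0 to 85.4, set as the call begins (left out, the last holds). The fingers move at their own pace and stop on an object; the grip force is fixed at half the most. Time passes only in rows, so rows that repeat a pose let the fingers close. It gives the time, the measured TCP pose, the force, the opening and the grip force at its end, in the units of the state.
- r.get_state(): the state, without advancing time (a new reading comes with each control period).
- r.capture(name): name is "scene" or "side" or "wrist"; returns a dict with "pixels" (384x512x3 uint8, red, green, blue), "range_z" (384x512 float32, mm along the optical axis (not along the pixel's ray), 0 where there is no reading), "K" (3x3 intrinsics, pixels), "k1" (the pictures are not rectified: a ray, as slopes to the right and down, at radius r is drawn at 1 + k1 r^2 times it, then the intrinsics apply), "camera_from_world" (4x4, takes a point from world to camera coordinates); the wrist camera has in their place "hand_eye" (4x4, takes a point from camera to tool coordinates, whose origin is the TCP and whose axes are the flange's). Camera axes: x right, y down, z forward; pixel columns grow to the right and rows downward; lengths in mm; the calibration is good to about 2 mm. A picture is of the moment at which its call begins: read the wrist's pose just before it.
- r.job_done(): hands the job in; it is judged then, once.
The state is a dict: "time": time; "joint_pos": joint angles; "dq": joint speeds; "effort": joint torques, N m; "ee_pos": TCP position; "ee_rot": TCP orientation; "contact_force": force on the tool from outside, world axes, zero at the start; "wrist_torque": the same for the moment, N m; "grip_width": opening from 0.0 (shut) to 1.0 (fully open); "finger_force": force on a finger pad.
Only numpy, scipy, OpenCV 4.12 (cv2) and the standard library are available. Lean on these libraries where they do the work, as an engineer would, in place of code of your own. Each camera call takes 0.05 s, during which the arm holds its last target. There are 200 camera calls.

## Working session

There is one attempt and no reset: what is moved stays moved. The work goes in short steps, Python scripts to look and compute and a tool call to move; the robot and the scene stay as the last step left them, time stands still between calls to the robot, and variables do not carry over. Pictures are saved under pics/ and viewed, at most 10 in all, crops included, and the job is handed in when it is done.

Besides the shell and the picture viewer there is one more tool, called after "Call:" by a JSON object that holds its "method" and its "body", one argument or row to a line. servo_tool: Moves the arm, as the interface text tells. Its arguments: {"type":"object","properties":{"commands":{"type":"array"},"fingers":{"type":"number"}},"required":["commands"]}

```bash
mkdir -p pics; cat > h.py <<'E'
import numpy as np, cv2
from cell import r
def cap(n,f):
    s=r.get_state(); c=r.capture(n); cv2.imwrite('pics/'+f,c['pixels'][...,::-1]); np.savez('pics/'+f[:-4],**c); return s,c
def rays(c,uv):
    D=np.array([c['k1'],0,0,0,0.]); return cv2.undistortPoints(np.float64(uv).reshape(-1,1,2),c['K'],D).reshape(-1,2)
def world(c,uv,z,T):
    "cast onto plane z; T world_from_cam"
    d=np.c_[rays(c,uv),np.ones(len(uv))]@T[:3,:3].T; o=T[:3,3]
    return o+d*((z-o[2])/d[:,2])[:,None]
E
python3 - <<'E'
from h import *
_,a=cap('scene','scene.png');_,b=cap('side','side.png')
cv2.imwrite('pics/both.png',cv2.resize(np.hstack([a['pixels'],b['pixels']])[...,::-1],(800,300),interpolation=cv2.INTER_AREA))
print(r.get_state())
E
```

```text
{'time': 0.1, 'joint_pos': array([ 1.40259624e+00,  2.55677857e-01,  1.07150411e-01, -3.74653872e-04,
       -1.42390981e+00, -2.84608979e-01]), 'dq': array([ 0.00101641, -0.00101114,  0.0019648 ,  0.00273945,  0.0010593 ,
        0.00074452]), 'effort': array([-1.79896990e-03, -3.87602592e+01,  2.38475704e+01,  5.37792295e+00,
       -3.77417280e-03,  1.75821981e-06]), 'ee_pos': array([240.39152837, 494.20101136, 230.50526571]), 'ee_rot': array([ 3.13991369e+00, -1.05121978e-04, -4.52864120e-01]), 'contact_force': array([-0.01496414,  0.05922436, -0.08501953]), 'wrist_torque': array([-0.01736671, -0.03205487,  0.0048814 ]), 'finger_force': 0.0, 'grip_width': 0.9967138229788816}
```

View pics/scene.png

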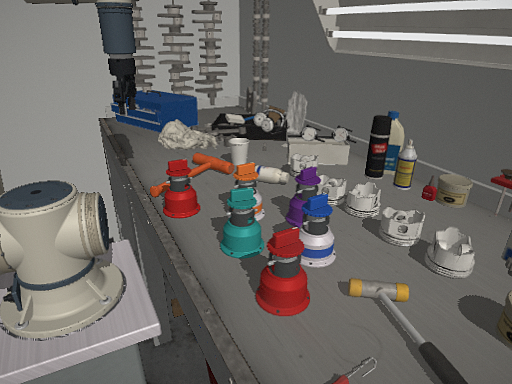

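View pics/side.png

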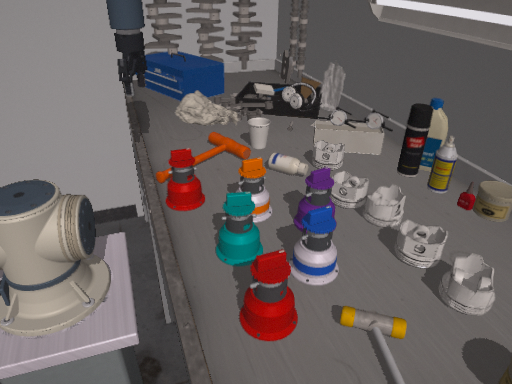

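Scene: the orange cap is at about (246,172), partly behind turquoise. Side: the orange cap is at (252,172), clear of the others, with blue at (318,220), and the mallet and red things are separate.

```bash
python3 - <<'E'
from h import *
for n,box in (('scene',(225,155,270,200)),('side',(235,152,275,195))):
    c=dict(np.load(f'pics/{n}.npz')); T=np.linalg.inv(c['camera_from_world'])
    hsv=cv2.cvtColor(c['pixels'],cv2.COLOR_RGB2HSV); x0,y0,x1,y1=box
    m=cv2.inRange(hsv,(6,150,100),(20,255,255)); q=np.zeros_like(m); q[y0:y1,x0:x1]=m[y0:y1,x0:x1]
    ys,xs=np.nonzero(q); z=c['range_z'][ys,xs]
    d=np.c_[rays(c,np.c_[xs,ys]),np.ones(len(xs))]*z[:,None]
    P=d@T[:3,:3].T+T[:3,3]; P=P[z>0]
    print(n,T[:3,3],len(xs))
    for lo,hi in((115,130),(130,145),(145,160)):
        s=P[(P[:,2]>lo)&(P[:,2]<hi)]; 
        if len(s): print(lo,len(s),s.mean(0),s.min(0),s.max(0))
    im=c['pixels'][y0-10:y1+20,x0-20:x1+20,::-1]; cv2.imwrite(f'pics/crop_{n}.png',cv2.resize(im,None,fx=6,fy=6,interpolation=cv2.INTER_CUBIC))
E
```

```text
scene [  79.15085545 -650.10188233  475.32316251] 419
115 165 [465.34177115 125.15305509 123.69812244] [435.58782039 106.60046038 117.58880051] [501.12922984 163.47088189 129.76781872]
130 88 [466.15453948 134.31241015 137.35307519] [443.27058329 129.88925762 130.01191603] [492.41866129 142.72067785 144.98778483]
145 63 [466.60823913 135.65114662 149.49321557] [444.04424323 130.46755657 145.07827895] [492.33455906 143.18621702 153.00549898]
side [ 187.63241093 -642.94353169  557.97883059] 517
115 240 [466.77084141 125.19703151 122.01395553] [435.69997826 104.40618705 115.64478889] [502.38401757 159.93316254 129.99694472]
130 117 [468.14876394 132.85733181 137.49697623] [443.77562693 127.67891449 130.11149929] [496.26896715 138.75796319 144.84095481]
145 77 [467.99439535 135.38332078 148.77805385] [444.17481758 128.98454593 145.05877471] [495.59911681 144.71914074 151.74209268]
```

View pics/crop_side.png

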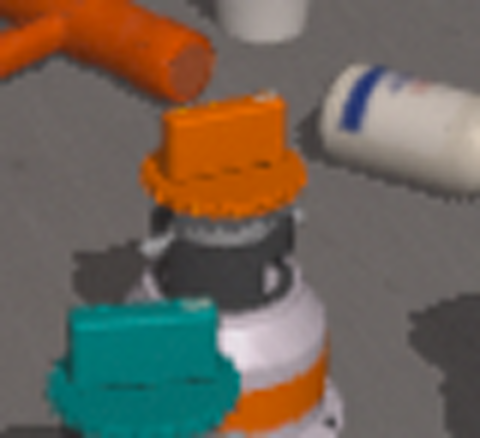

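The crop shows the orange wing, roughly along world x with its white dash at the right end, and the disc below it. The disc centre is at about (469,138) and the top at z≈152, which matches the given sizes. I'm moving above it now.

Call:
{"method": "servo_tool", "body": {
  "commands": [
    {"translation": [20, -30, 20], "delta_rot": [0, 0, 4]},
    {"translation": [45, -68, 50], "delta_rot": [0, 0, 8]},
    {"translation": [70, -106, 60], "delta_rot": [0, 0, 12]},
    {"translation": [95, -145, 60], "delta_rot": [0, 0, 16]},
    {"translation": [120, -185, 60], "delta_rot": [0, 0, 20]},
    {"translation": [145, -225, 60], "delta_rot": [0, 0, 24]},
    {"translation": [170, -265, 60], "delta_rot": [0, 0, 28]},
    {"translation": [195, -305, 60], "delta_rot": [0, 0, 32]},
    {"translation": [215, -335, 60], "delta_rot": [0, 0, 36]},
    {"translation": [228, -356, 60], "delta_rot": [0, 0, 36]}
  ],
  "fingers": 60
}}

```text
time: 1.1
ee_pos: [469.3, 136.3, 290.8]
ee_rot: [3.141, 0.001, 0.176]
contact_force: [0.1, 0.7, 0.1]
grip_width: 0.703
finger_force: 0.0
```

Call:
{"method": "servo_tool", "body": {
  "commands": [
    {"translation": [0, 0, 0], "delta_rot": [0, 0, 0]},
    {"translation": [0, 0, 0], "delta_rot": [0, 0, 0]},
    {"translation": [0, 0, 0], "delta_rot": [0, 0, 0]}
  ]
}}

```text
time: 1.4
ee_pos: [468.2, 139.1, 291.1]
ee_rot: [-3.141, 0.0, 0.176]
contact_force: [-0.3, 0.8, -0.3]
grip_width: 0.705
finger_force: 0.0
```

```bash
python3 - <<'E'
from h import *
s,c=cap('wrist','w1.png'); print(s['time'],s['ee_pos'],s['ee_rot'],s['joint_pos'],c['hand_eye'])
E
```

```text
1.4 [468.21986839 139.09295192 291.07874656] [-3.14143031e+00  4.37706921e-04  1.76049724e-01] [ 6.10128029e-01  1.21159382e-01  9.15817945e-02 -3.31521228e-04
 -1.54154757e+00  1.13672774e+00] [[-4.05001569e-04 -9.65291006e-01 -2.61176394e-01  6.55491913e+01]
 [ 9.99999853e-01 -4.85067250e-04  2.42095173e-04 -4.79749306e-01]
 [-3.60380409e-04 -2.61176258e-01  9.65291061e-01 -1.42314115e+02]
 [ 0.00000000e+00  0.00000000e+00  0.00000000e+00  1.00000000e+00]]
```

View pics/w1.png

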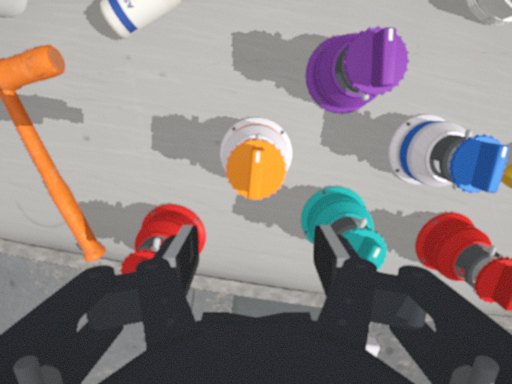

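Wrist view: the orange cap is at (256,168), with its wing nearly along the image vertical and the dash at (257,155). Turquoise is at (350,230) and red at (160,240). I'll measure the disc and wing.

```bash
python3 - <<'E'
from h import *
from scipy.spatial.transform import Rotation as R
c=dict(np.load('pics/w1.npz'))
W=np.eye(4); W[:3,:3]=R.from_euler('xyz',[-3.14143,.000438,.17605]).as_matrix(); W[:3,3]=[468.22,139.09,291.08]
T=W@c['hand_eye']
hsv=cv2.cvtColor(c['pixels'],cv2.COLOR_RGB2HSV)
m=cv2.inRange(hsv,(6,140,90),(22,255,255)); m[:130]=0; m[205:]=0; m[:,:215]=0; m[:,300:]=0
ys,xs=np.nonzero(m); z=c['range_z'][ys,xs].astype(float)
P=(np.c_[rays(c,np.c_[xs,ys]),np.ones(len(xs))]*z[:,None])@T[:3,:3].T+T[:3,3]
print(np.histogram(P[:,2],bins=range(90,170,5)))
t=P[P[:,2]>147]; print('top',len(t),t.mean(0)); 
(cx,cy),(w,h),a=cv2.minAreaRect(np.float32(t[:,:2])); print(cx,cy,w,h,a)
d=t[:,:2]-t[:,:2].mean(0); v=np.linalg.svd(d,full_matrices=False)[2][0]; print('yaw',np.degrees(np.arctan2(v[1],v[0])))
e=P[(P[:,2]>118)&(P[:,2]<130)]; print('disc',cv2.minEnclosingCircle(np.float32(e[:,:2])))
# neighbours: everything above 70mm
ys,xs=np.mgrid[0:384:2,0:512:2]; ys=ys.ravel();xs=xs.ravel(); z=c['range_z'][ys,xs].astype(float)
Q=(np.c_[rays(c,np.c_[xs,ys]),np.ones(len(xs))]*z[:,None])@T[:3,:3].T+T[:3,3]
k=(Q[:,2]>80)&(Q[:,2]<180)&(z>0); dd=np.hypot(*(Q[:,:2]-[468,138]).T); k&=(dd>40)&(dd<150)
i=np.argsort(dd[k])[:4]; print(Q[k][i],dd[k][i])
E
```

```text
(array([   0,    0,    0,    0,    0,    0, 1874,  108,    8,    8,    9,
         59,  558,    0,    0]), array([ 90,  95, 100, 105, 110, 115, 120, 125, 130, 135, 140, 145, 150,
       155, 160, 165]))
top 623 [470.72722333 140.68661942 154.95487457]
489.33807373046875 141.9913330078125 87.97054290771484 13.921525955200195 4.6078925132751465
yaw -173.98338251215708
disc ((470.3558654785156, 140.1321563720703), 33.37746047973633)
[[412.65323783  23.96802562 122.07770827]
 [410.35606434  23.50190069 122.57497964]
 [413.40051487  21.9821306  122.9791431 ]
 [405.63404996  25.35745113  88.33352305]] [126.75391617 128.18985164 128.223437   128.75502141]
```

Cap axis is at about (470,139.7), wing top at 153 and wing yaw at about 6°. The nearest neighbour is 127 mm away, so I can descend. The TCP stays about 4 mm above the disc (z=128).

Call:
{"method": "servo_tool", "body": {
  "commands": [
    {"translation": [1, 0, -20], "delta_rot": [0, 0, -2]},
    {"translation": [1.8, 0.5, -50], "delta_rot": [0, 0, -4]},
    {"translation": [1.8, 0.5, -85], "delta_rot": [0, 0, -4]},
    {"translation": [1.8, 0.5, -120], "delta_rot": [0, 0, -4]},
    {"translation": [1.8, 0.5, -140], "delta_rot": [0, 0, -4]},
    {"translation": [1.8, 0.5, -155], "delta_rot": [0, 0, -4]},
    {"translation": [1.8, 0.5, -163], "delta_rot": [0, 0, -4]},
    {"translation": [1.8, 0.5, -163], "delta_rot": [0, 0, -4]},
    {"translation": [1.8, 0.5, -163], "delta_rot": [0, 0, -4]}
  ]
}}

```text
time: 2.35
ee_pos: [470.8, 139.6, 129.1]
ee_rot: [-3.141, -0.001, 0.107]
contact_force: [0.4, 0.7, 0.2]
grip_width: 0.705
finger_force: 0.0
```

Call:
{"method": "servo_tool", "body": {
  "commands": [
    {"translation": [0, 0, 0], "delta_rot": [0, 0, 0]},
    {"translation": [0, 0, 0], "delta_rot": [0, 0, 0]},
    {"translation": [0, 0, 0], "delta_rot": [0, 0, 0]},
    {"translation": [0, 0, 0], "delta_rot": [0, 0, 0]},
    {"translation": [0, 0, 0], "delta_rot": [0, 0, 0]},
    {"translation": [0, 0, 0], "delta_rot": [0, 0, 0]},
    {"translation": [0, 0, 0], "delta_rot": [0, 0, 0]},
    {"translation": [0, 0, 0], "delta_rot": [0, 0, 0]}
  ],
  "fingers": 0
}}

```text
time: 3.15
ee_pos: [470.6, 139.5, 128.5]
ee_rot: [-3.141, -0.001, 0.106]
contact_force: [-1.3, 3.6, 3.2]
grip_width: 0.149
finger_force: 62.2
```

```bash
python3 - <<'E'
from h import *
s,c=cap('wrist','w2.png'); print(s['ee_pos'],s['ee_rot'],s['joint_pos'],s['contact_force'],s['wrist_torque'],s['grip_width'])
E
```

```text
[470.61001571 139.54729583 128.49301083] [-3.14076306e+00 -7.55365384e-04  1.05838926e-01] [ 6.07962395e-01  1.96838615e-01 -2.36222383e-01 -4.00821035e-04
 -1.13667396e+00  1.06884157e+00] [-1.26467533  3.55712941  3.21063338] [ 1.45276377  0.58526891 -0.08531589] 0.14929407240230747
```

View pics/w2.png

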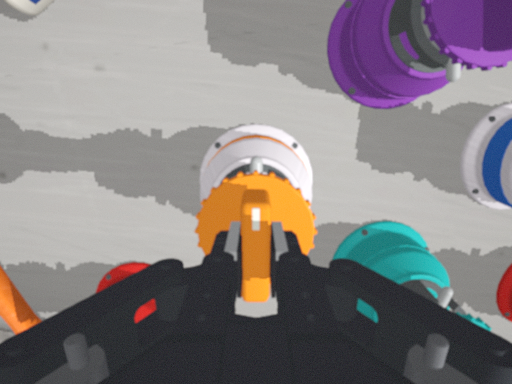

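The grip is good: the wing is between the pads and centred at (256,240), and the opening is about 13 mm. I'll press down gradually.

Call:
{"method": "servo_tool", "body": {
  "commands": [
    {"translation": [0, 0, -3], "delta_rot": [0, 0, 0]},
    {"translation": [0, 0, -6], "delta_rot": [0, 0, 0]},
    {"translation": [0, 0, -9], "delta_rot": [0, 0, 0]},
    {"translation": [0, 0, -12], "delta_rot": [0, 0, 0]},
    {"translation": [0, 0, -14], "delta_rot": [0, 0, 0]},
    {"translation": [0, 0, -15], "delta_rot": [0, 0, 0]},
    {"translation": [0, 0, -15], "delta_rot": [0, 0, 0]},
    {"translation": [0, 0, -15], "delta_rot": [0, 0, 0]}
  ]
}}

```text
time: 4.0
ee_pos: [470.7, 139.5, 114.3]
ee_rot: [-3.141, -0.001, 0.106]
contact_force: [-4.9, 4.8, 11.1]
grip_width: 0.149
finger_force: 63.4
```

Call:
{"method": "servo_tool", "body": {
  "commands": [
    {"translation": [0, 0, -1], "delta_rot": [0, 0, 0]},
    {"translation": [0, 0, -2], "delta_rot": [0, 0, 0]},
    {"translation": [0, 0, -2.5], "delta_rot": [0, 0, 0]},
    {"translation": [0, 0, -2.5], "delta_rot": [0, 0, 0]},
    {"translation": [0, 0, -2.5], "delta_rot": [0, 0, 0]}
  ]
}}

```text
time: 4.5
ee_pos: [470.9, 139.5, 112.8]
ee_rot: [-3.141, -0.002, 0.106]
contact_force: [-7.9, 3.8, 18.0]
grip_width: 0.15
finger_force: 64.4
```

```bash
python3 - <<'E'
from h import *
s,c=cap('side','s2.png'); print(s['ee_pos'],s['contact_force'],s['wrist_torque'])
cv2.imwrite('pics/s2c.png',cv2.resize(c['pixels'][110:240,190:310,::-1],None,fx=4,fy=4,interpolation=cv2.INTER_CUBIC))
E
```

```text
[470.87445734 139.52262444 112.83841616] [-7.9020727   3.75150097 17.96092723] [ 1.67325585  3.00227235 -0.04741566]
```

View pics/s2c.png

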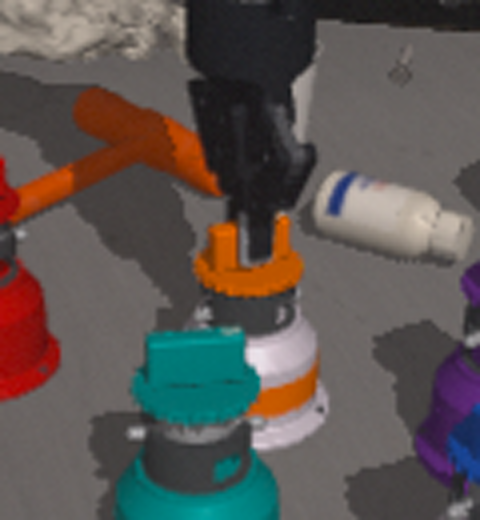

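The cap is at the bottom stop (15.7 mm, 18 N), with the disc sitting close on the collar at (250,275). I'll turn it clockwise.

Call:
{"method": "servo_tool", "body": {
  "commands": [
    {"translation": [0, 0, 0], "delta_rot": [0, 0, -4]},
    {"translation": [0, 0, 0], "delta_rot": [0, 0, -8]},
    {"translation": [0, 0, 0], "delta_rot": [0, 0, -12]},
    {"translation": [0, 0, 0], "delta_rot": [0, 0, -15]},
    {"translation": [0, 0, 0], "delta_rot": [0, 0, -15]}
  ]
}}

```text
time: 5.05
ee_pos: [470.8, 139.7, 112.8]
ee_rot: [-3.14, -0.002, -0.157]
contact_force: [-6.9, 4.6, 18.4]
grip_width: 0.15
finger_force: 64.3
```

```bash
python3 -c "
from cell import r
s=r.get_state();print(s['ee_pos'],s['ee_rot'],s['contact_force'],s['wrist_torque'],s['joint_pos'])"
```

```text
[470.82695942 139.66798693 112.81100951] [-3.13994236e+00 -1.93032704e-03 -1.56891263e-01] [-6.88845321  4.59711502 18.394812  ] [1.77958687 3.01431499 0.00746275] [ 6.08305581e-01  2.09839672e-01 -2.63168526e-01  1.65149566e-04
 -1.09525277e+00  8.05525653e-01]
```

Call:
{"method": "servo_tool", "body": {
  "commands": [
    {"translation": [0, 0, 0], "delta_rot": [0, 0, -5]},
    {"translation": [0, 0, 0], "delta_rot": [0, 0, -11]},
    {"translation": [0, 0, 0], "delta_rot": [0, 0, -17]},
    {"translation": [0, 0, 0], "delta_rot": [0, 0, -23]},
    {"translation": [0, 0, 0], "delta_rot": [0, 0, -29]},
    {"translation": [0, 0, 0], "delta_rot": [0, 0, -35]},
    {"translation": [0, 0, 0], "delta_rot": [0, 0, -41]},
    {"translation": [0, 0, 0], "delta_rot": [0, 0, -45]},
    {"translation": [0, 0, 0], "delta_rot": [0, 0, -45]},
    {"translation": [0, 0, 0], "delta_rot": [0, 0, -45]}
  ]
}}

```text
time: 6.05
ee_pos: [471.1, 140.1, 112.8]
ee_rot: [-3.138, 0.0, -0.941]
contact_force: [-7.3, 6.4, 17.9]
grip_width: 0.147
finger_force: 64.2
```

```bash
python3 - <<'E'
from h import *
s,c=cap('wrist','w3.png');print(s['ee_pos'],s['ee_rot'],s['contact_force'],s['wrist_torque'],s['joint_pos'])
E
```

```text
[471.05815096 140.13554709 112.82598236] [-3.13813393e+00  1.92218256e-04 -9.40922489e-01] [-7.33677499  6.44178951 17.91166933] [2.2792239  2.91968359 0.01880804] [ 6.08524332e-01  2.09987435e-01 -2.62757757e-01 -2.99309630e-04
 -1.09459732e+00  2.14859190e-02]
```

View pics/w3.png

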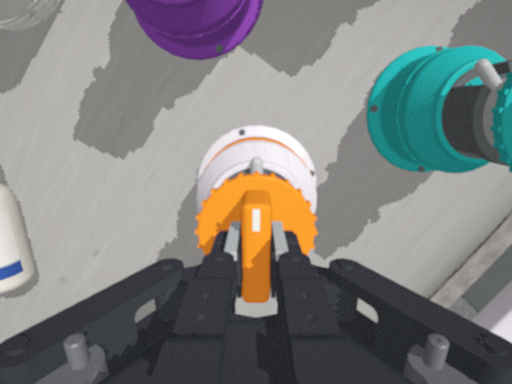

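The cap turned with the grip by 60° with no torque on the wrist; the wing is still centred at (256,240). I'll ease up so the spring seats the pins, then open.

Call:
{"method": "servo_tool", "body": {
  "commands": [
    {"translation": [0, 0, 3], "delta_rot": [0, 0, 0]},
    {"translation": [0, 0, 6], "delta_rot": [0, 0, 0]},
    {"translation": [0, 0, 9], "delta_rot": [0, 0, 0]},
    {"translation": [0, 0, 11], "delta_rot": [0, 0, 0]},
    {"translation": [0, 0, 11], "delta_rot": [0, 0, 0]}
  ]
}}

```text
time: 6.6
ee_pos: [470.9, 140.2, 122.6]
ee_rot: [-3.139, 0.001, -0.941]
contact_force: [-2.5, 6.6, 7.6]
grip_width: 0.152
finger_force: 62.7
```

Call:
{"method": "servo_tool", "body": {
  "commands": [
    {"translation": [0, 0, 0], "delta_rot": [0, 0, 0]},
    {"translation": [0, 0, 0], "delta_rot": [0, 0, 0]},
    {"translation": [0, 0, 0], "delta_rot": [0, 0, 0]},
    {"translation": [0, 0, 0], "delta_rot": [0, 0, 0]},
    {"translation": [0, 0, 0], "delta_rot": [0, 0, 0]},
    {"translation": [0, 0, 0], "delta_rot": [0, 0, 0]}
  ],
  "fingers": 60
}}

```text
time: 7.2
ee_pos: [470.4, 138.9, 121.7]
ee_rot: [3.141, -0.0, -0.942]
contact_force: [0.3, -0.1, 0.3]
grip_width: 0.702
finger_force: 0.0
```

Call:
{"method": "servo_tool", "body": {
  "commands": [
    {"translation": [0, 0, 20], "delta_rot": [0, 0, 0]},
    {"translation": [0, 0, 50], "delta_rot": [0, 0, 0]},
    {"translation": [0, 0, 90], "delta_rot": [0, 0, 0]},
    {"translation": [0, 0, 130], "delta_rot": [0, 0, 0]},
    {"translation": [0, 0, 160], "delta_rot": [0, 0, 0]},
    {"translation": [0, 0, 170], "delta_rot": [0, 0, 0]},
    {"translation": [0, 0, 170], "delta_rot": [0, 0, 0]},
    {"translation": [0, 0, 170], "delta_rot": [0, 0, 0]}
  ]
}}

```text
time: 8.0
ee_pos: [469.9, 139.1, 290.5]
ee_rot: [3.14, 0.001, -0.941]
contact_force: [-0.4, 0.4, -0.9]
grip_width: 0.704
finger_force: 0.0
```

```bash
python3 - <<'E'
from h import *
from scipy.spatial.transform import Rotation as R
s,c=cap('wrist','w4.png')
W=np.eye(4); W[:3,:3]=R.from_euler('xyz',s['ee_rot']).as_matrix(); W[:3,3]=s['ee_pos']; T=W@c['hand_eye']
hsv=cv2.cvtColor(c['pixels'],cv2.COLOR_RGB2HSV); m=cv2.inRange(hsv,(6,140,90),(22,255,255))
ys,xs=np.nonzero(m); z=c['range_z'][ys,xs].astype(float)
P=(np.c_[rays(c,np.c_[xs,ys]),np.ones(len(xs))]*z[:,None])@T[:3,:3].T+T[:3,3]
P=P[np.hypot(*(P[:,:2]-[470,140]).T)<40]
print(s['time'],s['ee_pos']); t=P[P[:,2]>140]; d=t[:,:2]-t[:,:2].mean(0); v=np.linalg.svd(d,full_matrices=False)[2][0]
print('top',np.median(t,0),'disc z',np.median(P[(P[:,2]<130)&(P[:,2]>105),2]),'yaw',np.degrees(np.arctan(v[1]/v[0])))
E
```

```text
8.0 [469.85879083 139.06011741 290.45370312]
top [470.78948693 141.22173579 146.66777148] disc z 118.99777131901504 yaw -52.99039806406711
```

View pics/w4.png

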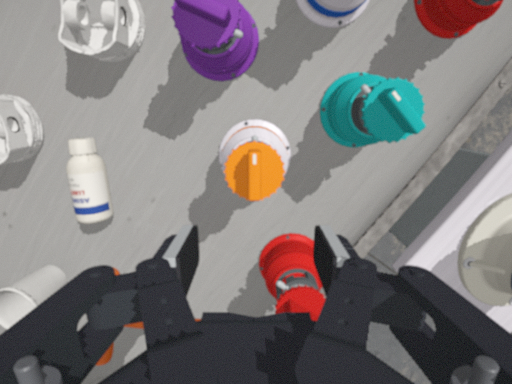

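The cap stands free of the gripper, turned by about 59°. Its disc is at z≈119 against 124 at the start, so it rests about 5 mm down: locked. I'm handing in.

```bash
python3 -c "
from cell import r
print(r.job_done())"
```

```text
the job is handed in; nothing more can be done
None
```

The orange cap was pressed to its stop, turned about 59° clockwise and let go; it now rests about 5 mm down, which matches the locked position. The blue cap was not touched, and the job was handed in at about 8 s.

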